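Counterweigh a parcel on the postal balance

TASK

A guest's forgotten things are packed in the small parcel lying on the beam balance. Stand the two tall steel pegs side by side in the empty pan as counterweights, one after the other, so that the beam floats level, and let go of them.

Things in the scene. Friction and masses are not known exactly. Their poses are not given: they have to be found in the camera images.
- beam (a joint): tilt of the balance beam, rad: 0 = parcel's pan down, empty pan up (the start); 0.16 = level; 0.32 = other stop. Grey base 100 x 340 mm; pans 280 mm apart stay horizontal as they move, so where a weight stands in a pan does not matter. The parcel weighs as much as both tall pegs (within 5 per cent): one peg leaves the beam at its stop, two let it settle level in about 2 s.
- pan (a point): centre of the inner floor of the empty aluminium pan, on the robot's right: inside 104 mm (its x) by 124 mm (its y, along the beam), rim 9 mm above the floor; z up. About 130 mm above the bench at the start (one peg does not move it), 108 mm when level. Between the pans a white plate with a pointer rises to 160 mm above the bench, 140 mm from this point.
- tall_a (a point): centre (half-way up) of a tall steel peg, a plain upright cylinder 24 mm in diameter and 50 mm tall, 178 g, standing on the bench to the right of the balance; z is its axis. Two short steel pegs, same diameter but 25 mm tall, stand among the tall ones and are not wanted; pegs next to each other in x are at least 45 mm clear, in y at least 35 mm.
- tall_b (a point): centre (half-way up) of the other tall steel peg, the same as tall_a in every way.

How it is judged:
By the outcome, as a careful person would: the job done as asked, in the order asked, and still so for the second after the job is handed in, with the robot touching nothing.
It also fails if it takes over 56 s, if anything falls off the work surface, if the arm or the gripper's body presses on something with over 40 N, if the wrist force passes 120 N, or if a joint passes its speed limit or range.

ROBOT

A 6-joint arm with a two-finger parallel gripper is mounted at the origin on the work surface. World frame = base frame: x ahead of the robot, y to its left, z up, the work surface at z = 0. Lengths are in mm, angles in degrees, forces in N, time in s.
With the tool pointing down it reaches from about 300 to 850 mm from the base axis. Payload 4.2 kg.
Tool frame: the origin (TCP) lies at the very end of the fingers, on their centre line; the grasp point (between the pads) lies 19 mm behind it (env.grasp_offset is the distance from the TCP to the grasp point, in mm); z points along the fingers, y is the line along which they close (so a half turn about z gives the same grasp; the last joint's range is limited). The gripper opens to 91 mm and grips with 3 to 60 N. Pads are 32 mm wide; open, the fingers measure 118 mm over their backs; the gripper's body (76 mm by 178 mm) begins 60 mm behind the grasp point.
Start: joints at [65.26, 18.312, 89.639, -0, 72.044, -1.146], TCP at [230.155, 526.95, 178.476] pointing down, gripper open.
Joint ranges: [-177.97, 177.97], [-48.28, 115.42], [12.27, 149.76], [-77.06, 257.06], [2.81, 150.46], [-146.56, 146.56]. Speed limits (degrees/s): [147.25, 147.25, 180, 180, 180, 180].

INTERFACE

Orientations are given as [roll, pitch, yaw] about the fixed x, y, z axes, in that order (R = Rz(yaw) Ry(pitch) Rx(roll)).
In Python, from workcell import env gives the robot as it stands. The module is installed in compiled form; this text tells all that it offers.
- The arm moves only by the tool send_rows, never from a script. Its argument "motion" is a list of rows, each an object of numbers: "tx", "ty", "tz": the shift along the tool's x, y, z in units of 500 mm (1.0 is 500 mm); "rx", "ry", "rz": the turn, a rotation vector about the tool's x, y, z in units of 30 degrees (1.0 is 30 degrees); "gripper": the closure, from -1 (fully open) to 1 (shut). In form: [{"tx": .., "ty": .., "tz": .., "rx": .., "ry": .., "rz": .., "gripper": ..}, ...]. A call has 1 to 12 rows; each row shifts and turns the commanded pose from where the row before left it, along the tool's axes as they then stand; what a row does not reach is not made up. A row lasts 1/8 s, in which the tool goes at most 62.5 mm and 10.7 degrees, less where a joint would pass 70% of its speed; a pose out of reach is approached as far as the arm can. A call with a number of a shift or a turn outside -1 to 1 is refused whole. A call with a gripper value outside its range is refused whole. The fingers move at their own pace and stop on an object; "grip_force" is the grip in N (left out, the last holds). Time passes only in rows, so rows that do not move let the fingers close. It gives the time, the measured TCP pose, the force, the opening and the grip force at its end, in the units of the state.
- env.state(): the state, without advancing time (a new reading comes with each control period).
- env.grab_frame(name): name is "side" or "top" or "wrist"; returns a dict with "frame" (420x560x3 uint8, red, green, blue), "vertical_fov" (degrees; the focal length in pixels is half the picture's height over the tangent of half this angle, whatever the lens; pixels are square), "cx", "cy" (the principal point, pixels), "rvec" (rotation vector, rad) and "tvec" (3), from world to camera coordinates, as OpenCV has them; the wrist camera has in their place "T_tool_cam" (4x4, takes a point from camera to tool coordinates, whose origin is the TCP and whose axes are the flange's). Camera axes: x right, y down, z forward; pixel columns grow to the right and rows downward; lengths in mm; the calibration is good to about 2 mm. A picture is of the moment at which its call begins: read the wrist's pose just before it. There is no depth.
- env.job_done(): hands the job in; it is judged then, once.
The state is a dict: "time_s": time; "qpos": joint angles; "qvel": joint speeds; "effort": joint torques, N m; "ee_pos": TCP position; "ee_rot": TCP orientation; "force": force on the tool from outside, world axes, zero at the start; "torque": the same for the moment, N m; "gripper_width": finger opening in mm; "gripper_force": force on a finger pad.
Only numpy, scipy, OpenCV 4.12 (cv2) and the standard library are available. Lean on these libraries where they do the work, as an engineer would, in place of code of your own. Each camera call takes 0.05 s, during which the arm holds its last target. There are 200 camera calls.

## Working session

There is one attempt and no reset: what is moved stays moved. The work goes in short steps, Python scripts to look and compute and a tool call to move; the robot and the scene stay as the last step left them, time stands still between calls to the robot, and variables do not carry over. Pictures are saved under pics/ and viewed, at most 10 in all, crops included, and the job is handed in when it is done.

Besides the shell and the picture viewer there is one more tool, called by a JSON object that holds its "fn" and its "kwargs", one argument or row to a line. send_rows: Moves the arm, as the interface text tells. Shifts and turns lie within -1 to 1; 1 stands for 500 mm of shift or 30 degrees of turn. Its arguments: {"type":"object","properties":{"motion":{"type":"array"},"grip_force":{"type":"number"}},"required":["motion"]}

```bash
mkdir -p pics
cat > h.py <<'E'
import numpy as np, cv2
from workcell import env
def grab(n,save=None):
    s=env.state(); d=env.grab_frame(n)
    f=d["frame"]
    if save: cv2.imwrite(f"pics/{save}.png",cv2.cvtColor(f,cv2.COLOR_RGB2BGR))
    fl=f.shape[0]/2/np.tan(np.radians(d["vertical_fov"])/2)
    K=np.array([[fl,0,d["cx"]],[0,fl,d["cy"]],[0,0,1.]])
    if n=="wrist":
        from scipy.spatial.transform import Rotation as Ro
        T=np.eye(4);T[:3,:3]=Ro.from_euler("xyz",s["ee_rot"],degrees=True).as_matrix();T[:3,3]=s["ee_pos"]
        W=T@d["T_tool_cam"]; R=W[:3,:3].T; t=-R@W[:3,3]
    else:
        R=cv2.Rodrigues(np.array(d["rvec"],float))[0]; t=np.array(d["tvec"],float)
    return f,K,R,t
def onplane(K,R,t,uv,z):
    c=-R.T@t; r=R.T@np.linalg.inv(K)@np.array([uv[0],uv[1],1.])
    return c+r*(z-c[2])/r[2]
def proj(K,R,t,p):
    q=K@(R@np.array(p,float)+t); return q[:2]/q[2]
E
python3 - <<'E'
from h import *
s=env.state();print(s["ee_pos"],s["ee_rot"],s["gripper_width"],s["time_s"])
a=grab("top","top1")[0];b=grab("side","side1")[0]
E
```

```text
[229.90368265 526.41970288 177.6140898 ] [-1.79898153e+02 -1.17716295e-03  1.56405864e+02] 91.03419469028476 0.0
```

View pics/top1.png

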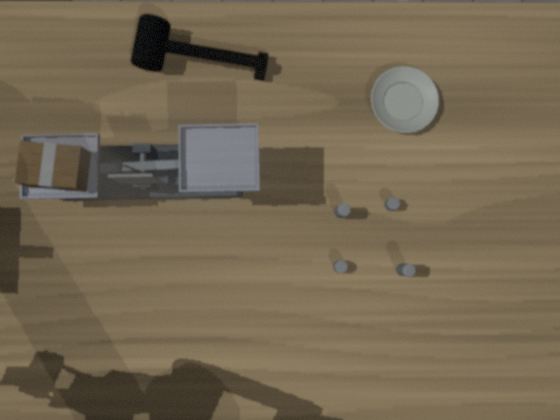

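View pics/side1.png

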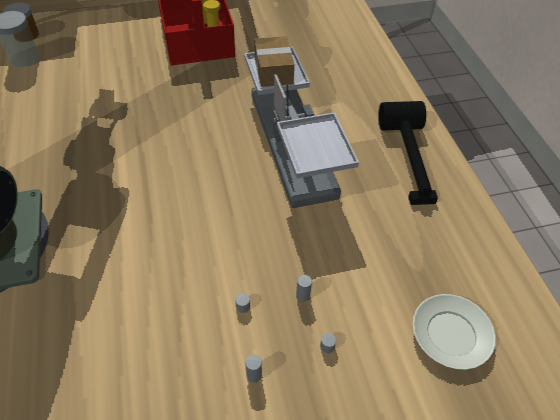

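Top view: pegs at about (344,210), (393,204), (341,267) and (408,270), with the empty pan at (219,158). Side view: the tall pegs are at (304,288) and (253,369), which match top (344,210) and (408,270).

Run:
```python
from h import *
f,K,R,t=grab("top"); fs,Ks,Rs,ts=grab("side")
print("cam",-R.T@t, -Rs.T@ts)
hsv=cv2.cvtColor(f,cv2.COLOR_RGB2HSV)
m=((hsv[...,1]<70)&(hsv[...,2]>70)).astype(np.uint8)
n,l,st,c=cv2.connectedComponentsWithStats(m)
for i in range(1,n):
    if st[i,4]>40: print(st[i],c[i].round(1))
for nm,uv,z in [("a",(344,210),50),("b",(408,270),50),("s1",(393,204),25),("s2",(341,267),25)]:
    p=onplane(K,R,t,uv,z);print(nm,p.round(1),"side px top",proj(Ks,Rs,ts,p).round(1))
for uv in [(179,126),(258,125),(259,190),(180,191)]:
    p=onplane(K,R,t,uv,139);print(p.round(1),proj(Ks,Rs,ts,p).round(1))
cv2.imwrite("pics/z.png",cv2.cvtColor(np.hstack([cv2.resize(f[185:290,320:430],None,fx=4,fy=4),cv2.resize(fs[270:390,220:310],(315,420))]),cv2.COLOR_RGB2BGR))
```

```text
cam [444.30121848 -98.12702042 966.63128316] [ 372.37260617 -655.74345999  804.45356278]
[  71    0  489    4 1238] [338.5   0.8]
[ 370   65   71   70 3843] [404.6  99.1]
[   18   122   245    81 10912] [163.1 162.6]
[159 176  10   8  55] [163.6 179.3]
[384 196  17  15 205] [392.2 203.3]
[333 202  19  16 230] [342.3 210. ]
[333 259  16  15 193] [340.3 266.1]
[395 263  22  15 267] [405.8 269.7]
a [ 530.9 -233.8   50. ] side px top [303.1 281.5]
b [ 423.3 -346.1   50. ] side px top [252.3 361.9]
s1 [ 544.  -328.5   25. ] side px top [326.9 340.2]
s2 [ 428.8 -230.2   25. ] side px top [241.  300.1]
[661.5  47.4 139. ] [333.2 112.9]
[663.  -81.7 139. ] [357.1 162.8]
[555.6 -83.1 139. ] [296. 174.]
[554.4  44.5 139. ] [277.  122.8]
```

View pics/z.png

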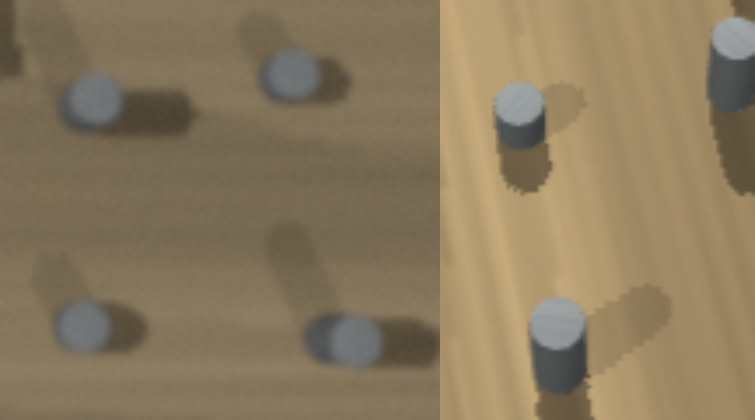

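{"fn": "send_rows", "kwargs": {
  "motion": [
    {"rz":0.316,"gripper":-1},
    {"rz":0.316,"gripper":-1},
    {"rz":0.316,"gripper":-1},
    {"rz":0.316,"gripper":-1},
    {"rz":0.316,"gripper":-1},
    {"rz":0.316,"gripper":-1},
    {"rz":0.316,"gripper":-1},
    {"tx":-0.09,"ty":0.036,"gripper":-1},
    {"tx":-0.09,"ty":0.036,"gripper":-1},
    {"tx":-0.09,"ty":0.036,"gripper":-1},
    {"tx":-0.09,"ty":0.036,"gripper":-1},
    {"tx":-0.09,"ty":0.036,"gripper":-1}
  ]
}}

```text
invalid input at $.motion[0]: expected keys tx, ty, tz, rx, ry, rz, gripper
```

{"fn": "send_rows", "kwargs": {
  "motion": [
    {"tx":0,"ty":0,"tz":0,"rx":0,"ry":0,"rz":0.316,"gripper":-1},
    {"tx":0,"ty":0,"tz":0,"rx":0,"ry":0,"rz":0.316,"gripper":-1},
    {"tx":0,"ty":0,"tz":0,"rx":0,"ry":0,"rz":0.316,"gripper":-1},
    {"tx":0,"ty":0,"tz":0,"rx":0,"ry":0,"rz":0.316,"gripper":-1},
    {"tx":0,"ty":0,"tz":0,"rx":0,"ry":0,"rz":0.316,"gripper":-1},
    {"tx":0,"ty":0,"tz":0,"rx":0,"ry":0,"rz":0.316,"gripper":-1},
    {"tx":0,"ty":0,"tz":0,"rx":0,"ry":0,"rz":0.316,"gripper":-1},
    {"tx":-0.09,"ty":0.036,"tz":0,"rx":0,"ry":0,"rz":0,"gripper":-1},
    {"tx":-0.09,"ty":0.036,"tz":0,"rx":0,"ry":0,"rz":0,"gripper":-1},
    {"tx":-0.09,"ty":0.036,"tz":0,"rx":0,"ry":0,"rz":0,"gripper":-1},
    {"tx":-0.09,"ty":0.036,"tz":0,"rx":0,"ry":0,"rz":0,"gripper":-1},
    {"tx":-0.09,"ty":0.036,"tz":0,"rx":0,"ry":0,"rz":0,"gripper":-1}
  ]
}}

```text
time_s: 1.7
ee_pos: [320.6, 300.5, 178.4]
ee_rot: [180.0, -0.0, 90.1]
force: [0.9, 0.4, 0.3]
gripper_width: 91.6
gripper_force: 0.0
```

{"fn": "send_rows", "kwargs": {
  "motion": [
    {"tx":-0.097,"ty":0.0385,"tz":0,"rx":0,"ry":0,"rz":0,"gripper":-1},
    {"tx":-0.097,"ty":0.0385,"tz":0,"rx":0,"ry":0,"rz":0,"gripper":-1},
    {"tx":-0.097,"ty":0.0385,"tz":0,"rx":0,"ry":0,"rz":0,"gripper":-1},
    {"tx":-0.097,"ty":0.0385,"tz":0,"rx":0,"ry":0,"rz":0,"gripper":-1},
    {"tx":-0.097,"ty":0.0385,"tz":0,"rx":0,"ry":0,"rz":0,"gripper":-1},
    {"tx":-0.097,"ty":0.0385,"tz":0,"rx":0,"ry":0,"rz":0,"gripper":-1},
    {"tx":-0.097,"ty":0.0385,"tz":0,"rx":0,"ry":0,"rz":0,"gripper":-1},
    {"tx":-0.097,"ty":0.0385,"tz":0,"rx":0,"ry":0,"rz":0,"gripper":-1},
    {"tx":-0.097,"ty":0.0385,"tz":0,"rx":0,"ry":0,"rz":0,"gripper":-1},
    {"tx":-0.097,"ty":0.0385,"tz":0,"rx":0,"ry":0,"rz":0,"gripper":-1},
    {"tx":-0.097,"ty":0.0385,"tz":0,"rx":0,"ry":0,"rz":0,"gripper":-1},
    {"tx":0,"ty":0,"tz":0,"rx":0,"ry":0,"rz":0,"gripper":-1}
  ]
}}

```text
time_s: 3.2
ee_pos: [533.2, -234.3, 177.4]
ee_rot: [-180.0, 0.0, 89.8]
force: [-0.4, 0.5, 0.8]
gripper_width: 91.4
gripper_force: 0.0
```

Run:
```python
from h import *
s=env.state();print(s["ee_pos"],s["ee_rot"],s["qpos"])
f,K,R,t=grab("wrist","w1")
for p in [(532,-233.5,50),(424,-346.5,50),(544,-328.5,25),(429,-230,25)]: print(proj(K,R,t,p).round())
hsv=cv2.cvtColor(f,cv2.COLOR_RGB2HSV)
m=((hsv[...,1]<60)&(hsv[...,2]>60)).astype(np.uint8)
n,l,st,c=cv2.connectedComponentsWithStats(m)
for i in range(1,n):
    if st[i,4]>150: print(st[i],c[i].round(1),onplane(K,R,t,c[i],50).round(1))
```

```text
[ 533.22455809 -234.3282221   177.42890328] [-1.79979669e+02  2.09452880e-02  8.98378494e+01] [-2.48371377e+01  1.90280433e+01  8.87284124e+01 -2.88953372e-02
  7.22532768e+01 -2.46661734e+01]
[284. 188.]
[186. 288.]
[294. 263.]
[188. 180.]
[177 164  27  26 518] [190.2 176.3] [ 439.1 -221.    50. ]
[272 167  24  32 627] [283.5 182.9] [ 531.9 -227.9   50. ]
[ 376  230  142   68 3935] [462.5 256.9] [ 723.  -309.4   50. ]
[285 245  21  27 468] [295.2 258.3] [ 544.2 -310.6   50. ]
[204 301 166   1 166] [286.5 301. ] [ 534.9 -362.9   50. ]
[  94  303  376   25 8041] [278.1 315.3] [ 525.4 -381.3   50. ]
```

View pics/w1.png

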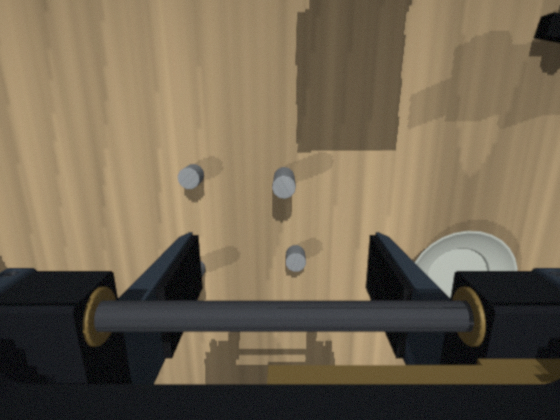

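The wrist view shows tall_a's top at (284,186), as predicted. Next: descend and grip.

{"fn": "send_rows", "kwargs": {
  "motion": [
    {"tx":0.003,"ty":-0.002,"tz":0.08,"rx":0,"ry":0,"rz":0,"gripper":-1},
    {"tx":0,"ty":0,"tz":0.08,"rx":0,"ry":0,"rz":0,"gripper":-1},
    {"tx":0,"ty":0,"tz":0.08,"rx":0,"ry":0,"rz":0,"gripper":-1},
    {"tx":0,"ty":0,"tz":0.05,"rx":0,"ry":0,"rz":0,"gripper":-1},
    {"tx":0,"ty":0,"tz":0.03,"rx":0,"ry":0,"rz":0,"gripper":-1},
    {"tx":0,"ty":0,"tz":0,"rx":0,"ry":0,"rz":0,"gripper":1},
    {"tx":0,"ty":0,"tz":0,"rx":0,"ry":0,"rz":0,"gripper":1},
    {"tx":0,"ty":0,"tz":0,"rx":0,"ry":0,"rz":0,"gripper":1},
    {"tx":0,"ty":0,"tz":0,"rx":0,"ry":0,"rz":0,"gripper":1},
    {"tx":0,"ty":0,"tz":0,"rx":0,"ry":0,"rz":0,"gripper":1},
    {"tx":0,"ty":0,"tz":0,"rx":0,"ry":0,"rz":0,"gripper":1},
    {"tx":0,"ty":0,"tz":0,"rx":0,"ry":0,"rz":0,"gripper":1}
  ],
  "grip_force": 25
}}

```text
time_s: 4.75
ee_pos: [531.5, -229.8, 18.4]
ee_rot: [180.0, -0.0, 90.0]
force: [0.3, -1.1, 0.3]
gripper_width: 24.3
gripper_force: 0.0
```

{"fn": "send_rows", "kwargs": {
  "motion": [
    {"tx":0,"ty":0,"tz":0,"rx":0,"ry":0,"rz":0,"gripper":1},
    {"tx":0,"ty":0,"tz":0,"rx":0,"ry":0,"rz":0,"gripper":1},
    {"tx":0,"ty":0,"tz":-0.04,"rx":0,"ry":0,"rz":0,"gripper":1},
    {"tx":0,"ty":0,"tz":-0.08,"rx":0,"ry":0,"rz":0,"gripper":1},
    {"tx":0,"ty":0,"tz":-0.08,"rx":0,"ry":0,"rz":0,"gripper":1},
    {"tx":0,"ty":0,"tz":-0.08,"rx":0,"ry":0,"rz":0,"gripper":1},
    {"tx":0,"ty":0,"tz":-0.08,"rx":0,"ry":0,"rz":0,"gripper":1},
    {"tx":0,"ty":0,"tz":-0.04,"rx":0,"ry":0,"rz":0,"gripper":1},
    {"tx":0,"ty":0,"tz":0,"rx":0,"ry":0,"rz":0,"gripper":1}
  ]
}}

```text
time_s: 5.88
ee_pos: [532.4, -230.2, 220.1]
ee_rot: [179.8, 0.1, 90.0]
force: [0.3, 0.5, -0.3]
gripper_width: 0.6
gripper_force: 0.0
```

Run:
```python
from h import *
f=grab("wrist","w2")[0]; fs=grab("side")[0]
cv2.imwrite("pics/m2.png",cv2.cvtColor(np.hstack([f[:300,140:420],cv2.resize(fs[250:400,200:350],(300,300))]),cv2.COLOR_RGB2BGR))
```

```text
(no output)
```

View pics/m2.png

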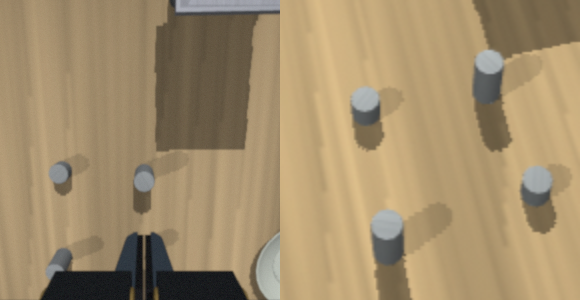

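The gripper closed on nothing. Left half: tall_a still stands at (284,178) in the wrist view. Right half: it is upright in the side view too. I'll remeasure it.

Run:
```python
from h import *
s=env.state();print(s["ee_pos"],s["ee_rot"],s["gripper_width"])
f,K,R,t=grab("wrist");print("tcp px",proj(K,R,t,s["ee_pos"]))
print("wrist top",onplane(K,R,t,(284,180),50), "base",proj(K,R,t,(532,-232,0)))
f,K,R,t=grab("top");fs,Ks,Rs,ts=grab("side")
for F,k,r,T,z in((f,K,R,t,0),(fs,Ks,Rs,ts,0)):
    hsv=cv2.cvtColor(F,cv2.COLOR_RGB2HSV)
    m=((hsv[...,1]<60)&(hsv[...,2]>60)).astype(np.uint8)
    n,l,st,c=cv2.connectedComponentsWithStats(m)
    for i in range(1,n):
        if 100<st[i,4]<900: print(st[i],c[i].round(1),onplane(k,r,T,c[i],25).round(1))
```

```text
[ 530.96620709 -229.54512939  217.42507044] [-1.79919768e+02 -4.13001395e-02  9.00492980e+01] 0.5077920966170263
tcp px [285.38829999 236.94449972]
wrist top [ 529.92373678 -228.95417506   50.        ] base [285.67960661 173.73772136]
[404 198  26  32 106] [421.1 217.8] [ 518.2 -379.9   25. ]
[395 263  22  15 253] [405.8 269.6] [ 423.4 -348.8   25. ]
[ 15   2  17  31 347] [21.6 14.6] [ 44.3 703.2  25. ]
[ 19  40  21  27 432] [28.2 53. ] [ 67.5 530.4  25. ]
[294  87  57  18 286] [320.1  98.4] [697.2 219.8  25. ]
[  0 113   7  44 153] [  1.9 140. ] [ 28.8 238.8  25. ]
[276 160  22  13 202] [286.4 166.3] [573.9  38.8  25. ]
[282 177  24  31 459] [293.6 190.6] [571.6 -24.8  25. ]
[324 178  17  24 279] [331.1 189.9] [641.5 -39.4  25. ]
[  0 189  42  29 548] [ 25.2 198.9] [81.7 67.9 25. ]
[ 41 212   8  29 126] [ 44.3 224.7] [117.4  -1.5  25. ]
[  0 260  37  29 784] [ 16.8 273.9] [ 75.7 -96.4  25. ]
[296 275  16  27 358] [303.5 287.7] [ 533.6 -231.3   25. ]
[235 293  15  20 247] [242.4 302.4] [ 430.2 -234.8   25. ]
[320 333  17  20 267] [327.7 342.4] [ 544.2 -332.3   25. ]
[245 354  17  29 393] [253.4 367.9] [ 424.6 -345.2   25. ]
```

Position confirmed at (531.5,-230). I'll re-grasp slightly lower with more force, and check the force reading before lifting.

{"fn": "send_rows", "kwargs": {
  "motion": [
    {"tx":0,"ty":0.001,"tz":0.04,"rx":0,"ry":0,"rz":0,"gripper":-0.4},
    {"tx":0,"ty":0,"tz":0.05,"rx":0,"ry":0,"rz":0,"gripper":-0.4},
    {"tx":0,"ty":0,"tz":0.05,"rx":0,"ry":0,"rz":0,"gripper":-0.4},
    {"tx":0,"ty":0,"tz":0.05,"rx":0,"ry":0,"rz":0,"gripper":-0.4},
    {"tx":0,"ty":0,"tz":0.05,"rx":0,"ry":0,"rz":0,"gripper":-0.4},
    {"tx":0,"ty":0,"tz":0.05,"rx":0,"ry":0,"rz":0,"gripper":-0.4},
    {"tx":0,"ty":0,"tz":0.06,"rx":0,"ry":0,"rz":0,"gripper":-0.4},
    {"tx":0,"ty":0,"tz":0.057,"rx":0,"ry":0,"rz":0,"gripper":-0.4},
    {"tx":0,"ty":0,"tz":0,"rx":0,"ry":0,"rz":0,"gripper":1},
    {"tx":0,"ty":0,"tz":0,"rx":0,"ry":0,"rz":0,"gripper":1},
    {"tx":0,"ty":0,"tz":0,"rx":0,"ry":0,"rz":0,"gripper":1},
    {"tx":0,"ty":0,"tz":0,"rx":0,"ry":0,"rz":0,"gripper":1}
  ],
  "grip_force": 45
}}

```text
time_s: 7.62
ee_pos: [532.6, -230.0, 15.9]
ee_rot: [179.9, 0.0, 90.0]
force: [-0.1, 0.4, 0.0]
gripper_width: 26.7
gripper_force: 0.0
```

{"fn": "send_rows", "kwargs": {
  "motion": [
    {"tx":0,"ty":0,"tz":0,"rx":0,"ry":0,"rz":0,"gripper":1},
    {"tx":0,"ty":0,"tz":0,"rx":0,"ry":0,"rz":0,"gripper":1},
    {"tx":0,"ty":0,"tz":0,"rx":0,"ry":0,"rz":0,"gripper":1}
  ]
}}

```text
time_s: 8.0
ee_pos: [532.0, -229.8, 15.0]
ee_rot: [180.0, -0.0, 90.0]
force: [0.0, -0.2, 0.0]
gripper_width: 0.3
gripper_force: 0.0
```

Run:
```python
from h import *
f,K,R,t=grab("wrist"); fs,Ks,Rs,ts=grab("side"); ft,Kt,Rt,tt=grab("top")
s=env.state();p=s["ee_pos"];print(proj(K,R,t,p),proj(Ks,Rs,ts,p),proj(Kt,Rt,tt,p))
cv2.imwrite("pics/m3.png",cv2.cvtColor(np.hstack([cv2.resize(f,(400,300)),cv2.resize(fs[220:370,220:420],(400,300))]),cv2.COLOR_RGB2BGR))
```

```text
[285.30452562 236.867885  ] [301.9898096  290.20709146] [339.08278743 211.22019646]
```

View pics/m3.png

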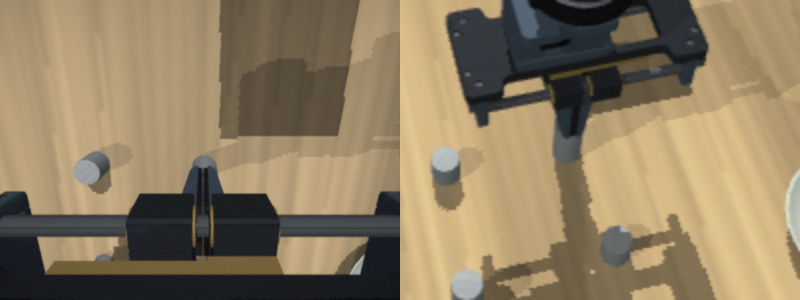

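The fingers shut just on the −y side of the peg, whose top is at wrist px (286,227). I'll work out how far away it is.

Run:
```python
from h import *
f,K,R,t=grab("wrist"); fs,Ks,Rs,ts=grab("side")
print("cam",-R.T@t, K[0,0])
print("top@50", onplane(K,R,t,(286,227),50).round(1), onplane(K,R,t,(286,220),50).round(1))
print("side base", onplane(Ks,Rs,ts,(303.5,300),0).round(1))
cv2.imwrite("pics/m4.png",cv2.cvtColor(np.hstack([cv2.resize(f[190:290,220:350],(520,400)),cv2.resize(fs[255:315,280:322],(280,400))]),cv2.COLOR_RGB2BGR))
```

```text
cam [ 530.85870148 -146.01361319  221.63247484] 342.349263839691
top@50 [ 532.1 -209.8   50. ] [ 532.1 -205.9   50. ]
side base [ 532.5 -240.3    0. ]
```

View pics/m4.png

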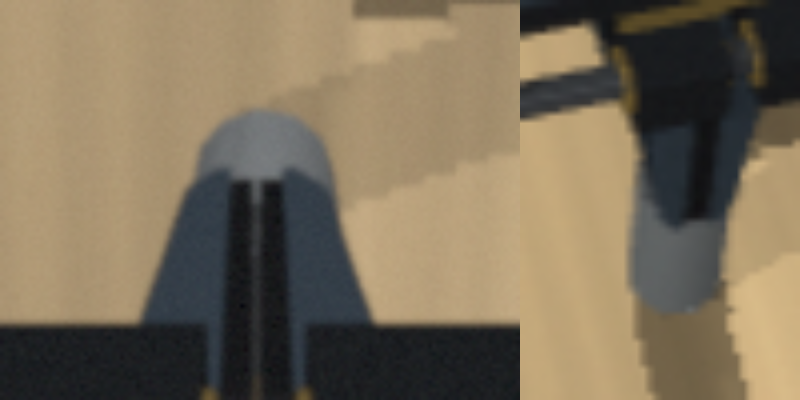

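The closed fingertips appear on top of the peg in both views, covering its top, even though the reported TCP z is 15. That suggests the real tips sit well behind the reported TCP. I'll check this with the known 91.4 mm opening in w1 (inner tips at (199,234) and (370,234)).

Run:
```python
from h import *
print("go",env.grasp_offset)
d=env.grab_frame("wrist");T=np.array(d["T_tool_cam"]);print(T.round(3))
f,K,R,t=grab("wrist")
tc=np.linalg.inv(T)@[0,0,0,1];print("tcp in cam",tc.round(1))
Z=91.4*K[0,0]/171
p=np.linalg.inv(K)@[285,234,1]*Z
print("tip in tool",(T@[*p,1]).round(1))
# side-view: tip front edge on ray, at y=-230-16 / -230
fs,Ks,Rs,ts=grab("side")
c=-Rs.T@ts
for u in [(303.5,289)]:
    r=Rs.T@np.linalg.inv(Ks)@[*u,1.]
    for y in(-246,-230): print(y,(c+r*(y-c[1])/r[1]).round(1))
```

```text
go 18.8
[[   0.      -0.956   -0.294   83.794]
 [   1.       0.      -0.      -1.067]
 [   0.      -0.294    0.956 -206.755]
 [   0.       0.       0.       1.   ]]
tcp in cam [  1.1  19.3 222.3   1. ]
tip in tool [ 16.3  -0.4 -36.1   1. ]
-246 [ 528.2 -246.    47.8]
-230 [ 534.3 -230.    18.3]
```

The two views agree. The real fingertips are about 35 mm behind the reported TCP (tool z ≈ −36, side view −33), and tool x and y are fine. So real tip z = reported z + 35. I'll raise, open, then descend to a reported z of about −20, checking on the way.

{"fn": "send_rows", "kwargs": {
  "motion": [
    {"tx":0,"ty":0,"tz":-0.04,"rx":0,"ry":0,"rz":0,"gripper":-0.4},
    {"tx":0,"ty":0,"tz":0,"rx":0,"ry":0,"rz":0,"gripper":-0.4},
    {"tx":0,"ty":0,"tz":0,"rx":0,"ry":0,"rz":0,"gripper":-0.4},
    {"tx":0,"ty":0,"tz":0,"rx":0,"ry":0,"rz":0,"gripper":-0.4},
    {"tx":0,"ty":0,"tz":0,"rx":0,"ry":0,"rz":0,"gripper":-0.4},
    {"tx":0,"ty":0,"tz":0,"rx":0,"ry":0,"rz":0,"gripper":-0.4},
    {"tx":0,"ty":0,"tz":0.04,"rx":0,"ry":0,"rz":0,"gripper":-0.4},
    {"tx":0,"ty":0,"tz":0.02,"rx":0,"ry":0,"rz":0,"gripper":-0.4},
    {"tx":0,"ty":0,"tz":0.02,"rx":0,"ry":0,"rz":0,"gripper":-0.4},
    {"tx":0,"ty":0,"tz":0.01,"rx":0,"ry":0,"rz":0,"gripper":-0.4}
  ]
}}

```text
time_s: 9.65
ee_pos: [531.9, -229.7, -10.6]
ee_rot: [-180.0, -0.0, 90.0]
force: [0.3, -0.5, 0.2]
gripper_width: 63.6
gripper_force: 0.0
```

{"fn": "send_rows", "kwargs": {
  "motion": [
    {"tx":0,"ty":0,"tz":0.01,"rx":0,"ry":0,"rz":0,"gripper":-0.4},
    {"tx":0,"ty":0,"tz":0.01,"rx":0,"ry":0,"rz":0,"gripper":-0.4},
    {"tx":0,"ty":0,"tz":0,"rx":0,"ry":0,"rz":0,"gripper":1},
    {"tx":0,"ty":0,"tz":0,"rx":0,"ry":0,"rz":0,"gripper":1},
    {"tx":0,"ty":0,"tz":0,"rx":0,"ry":0,"rz":0,"gripper":1},
    {"tx":0,"ty":0,"tz":0,"rx":0,"ry":0,"rz":0,"gripper":1},
    {"tx":0,"ty":0,"tz":0,"rx":0,"ry":0,"rz":0,"gripper":1},
    {"tx":0,"ty":0,"tz":0,"rx":0,"ry":0,"rz":0,"gripper":1}
  ],
  "grip_force": 30
}}

```text
time_s: 10.65
ee_pos: [532.3, -229.9, -19.9]
ee_rot: [180.0, 0.0, 90.0]
force: [-0.1, 0.6, 1.2]
gripper_width: 22.1
gripper_force: 30.0
```

Gripped at 30 N. Lift, then carry to the pan.

{"fn": "send_rows", "kwargs": {
  "motion": [
    {"tx":0,"ty":0,"tz":-0.04,"rx":0,"ry":0,"rz":0,"gripper":1},
    {"tx":0,"ty":0,"tz":-0.08,"rx":0,"ry":0,"rz":0,"gripper":1},
    {"tx":0,"ty":0,"tz":-0.08,"rx":0,"ry":0,"rz":0,"gripper":1},
    {"tx":0,"ty":0,"tz":-0.08,"rx":0,"ry":0,"rz":0,"gripper":1},
    {"tx":0,"ty":0,"tz":-0.08,"rx":0,"ry":0,"rz":0,"gripper":1},
    {"tx":0.04,"ty":0.012,"tz":-0.02,"rx":0,"ry":0,"rz":0,"gripper":1},
    {"tx":0.08,"ty":0.028,"tz":0,"rx":0,"ry":0,"rz":0,"gripper":1},
    {"tx":0.08,"ty":0.028,"tz":0,"rx":0,"ry":0,"rz":0,"gripper":1},
    {"tx":0.08,"ty":0.028,"tz":0,"rx":0,"ry":0,"rz":0,"gripper":1},
    {"tx":0.08,"ty":0.028,"tz":0,"rx":0,"ry":0,"rz":0,"gripper":1},
    {"tx":0.08,"ty":0.018,"tz":0,"rx":0,"ry":0,"rz":0,"gripper":1},
    {"tx":0.036,"ty":0.01,"tz":0,"rx":0,"ry":0,"rz":0,"gripper":1}
  ]
}}

```text
time_s: 12.15
ee_pos: [606.8, 11.3, 168.0]
ee_rot: [-179.8, -0.0, 90.2]
force: [0.1, -0.6, -2.5]
gripper_width: 22.1
gripper_force: 30.0
```

Run:
```python
from h import *
s=env.state();print(s["ee_pos"],s["gripper_width"])
f,K,R,t=grab("wrist"); fs,Ks,Rs,ts=grab("side")
print(proj(Ks,Rs,ts,np.array(s["ee_pos"])+[0,0,20]))
cv2.imwrite("pics/m5.png",cv2.cvtColor(np.hstack([cv2.resize(f,(400,300)),cv2.resize(fs[50:200,220:420],(400,300))]),cv2.COLOR_RGB2BGR))
```

```text
[606.83118858  11.26368714 167.96005848] 22.087244246079997
[311.80583324 109.82996073]
```

View pics/m5.png

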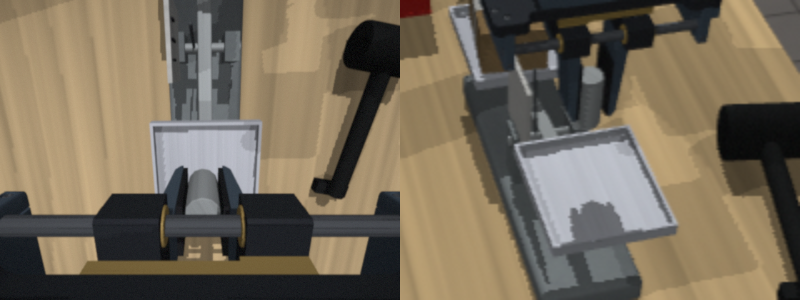

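The wrist half shows the peg held upright over the pan, with the pan's far corners at about (214,174) and (367,171) full-size. Lower it.

{"fn": "send_rows", "kwargs": {
  "motion": [
    {"tx":-0.006,"ty":0.002,"tz":0.03,"rx":0,"ry":0,"rz":0,"gripper":1},
    {"tx":0,"ty":0,"tz":0.03,"rx":0,"ry":0,"rz":0,"gripper":1},
    {"tx":0,"ty":0,"tz":0.03,"rx":0,"ry":0,"rz":0,"gripper":1},
    {"tx":0,"ty":0,"tz":0.012,"rx":0,"ry":0,"rz":0,"gripper":1},
    {"tx":0,"ty":0,"tz":0.004,"rx":0,"ry":0,"rz":0,"gripper":1},
    {"tx":0,"ty":0,"tz":0,"rx":0,"ry":0,"rz":0,"gripper":1}
  ]
}}

```text
time_s: 13.0
ee_pos: [609.1, 5.2, 117.2]
ee_rot: [180.0, -0.0, 90.0]
force: [-0.2, -0.2, -2.7]
gripper_width: 21.8
gripper_force: 30.0
```

{"fn": "send_rows", "kwargs": {
  "motion": [
    {"tx":0,"ty":0,"tz":0.006,"rx":0,"ry":0,"rz":0,"gripper":1},
    {"tx":0,"ty":0,"tz":0.004,"rx":0,"ry":0,"rz":0,"gripper":1},
    {"tx":0,"ty":0,"tz":0,"rx":0,"ry":0,"rz":0,"gripper":1}
  ]
}}

```text
time_s: 13.38
ee_pos: [608.7, 5.3, 111.8]
ee_rot: [-180.0, -0.0, 90.1]
force: [-0.0, -0.3, -1.7]
gripper_width: 22.5
gripper_force: 30.0
```

{"fn": "send_rows", "kwargs": {
  "motion": [
    {"tx":0,"ty":0,"tz":0.004,"rx":0,"ry":0,"rz":0,"gripper":1},
    {"tx":0,"ty":0,"tz":0,"rx":0,"ry":0,"rz":0,"gripper":1}
  ]
}}

```text
time_s: 13.62
ee_pos: [609.1, 5.3, 110.3]
ee_rot: [180.0, -0.0, 90.0]
force: [-0.8, 0.1, 1.2]
gripper_width: 22.1
gripper_force: 30.0
```

Contact. Release and lift clear.

{"fn": "send_rows", "kwargs": {
  "motion": [
    {"tx":0,"ty":0,"tz":0,"rx":0,"ry":0,"rz":0,"gripper":0},
    {"tx":0,"ty":0,"tz":0,"rx":0,"ry":0,"rz":0,"gripper":0},
    {"tx":0,"ty":0,"tz":0,"rx":0,"ry":0,"rz":0,"gripper":0},
    {"tx":0,"ty":0,"tz":-0.03,"rx":0,"ry":0,"rz":0,"gripper":0},
    {"tx":0,"ty":0,"tz":-0.07,"rx":0,"ry":0,"rz":0,"gripper":0},
    {"tx":0,"ty":0,"tz":-0.05,"rx":0,"ry":0,"rz":0,"gripper":0},
    {"tx":-0.05,"ty":-0.026,"tz":0,"rx":0,"ry":0,"rz":0,"gripper":-0.4},
    {"tx":-0.09,"ty":-0.048,"tz":0,"rx":0,"ry":0,"rz":0,"gripper":-0.4},
    {"tx":-0.09,"ty":-0.048,"tz":0,"rx":0,"ry":0,"rz":0,"gripper":-0.4},
    {"tx":-0.09,"ty":-0.048,"tz":0,"rx":0,"ry":0,"rz":0,"gripper":-0.4},
    {"tx":-0.09,"ty":-0.048,"tz":0,"rx":0,"ry":0,"rz":0,"gripper":-0.4},
    {"tx":-0.09,"ty":-0.048,"tz":0,"rx":0,"ry":0,"rz":0,"gripper":-0.4}
  ]
}}

```text
time_s: 15.12
ee_pos: [475.5, -246.4, 186.3]
ee_rot: [179.9, 0.1, 90.1]
force: [-0.3, -0.3, 0.5]
gripper_width: 63.7
gripper_force: 0.0
```

Run:
```python
from h import *
f,K,R,t=grab("top"); fs,Ks,Rs,ts=grab("side")
cv2.imwrite("pics/m6.png",cv2.cvtColor(np.hstack([cv2.resize(f[100:250,150:350],(400,300)),cv2.resize(fs[50:200,220:420],(400,300))]),cv2.COLOR_RGB2BGR))
```

```text
(no output)
```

View pics/m6.png

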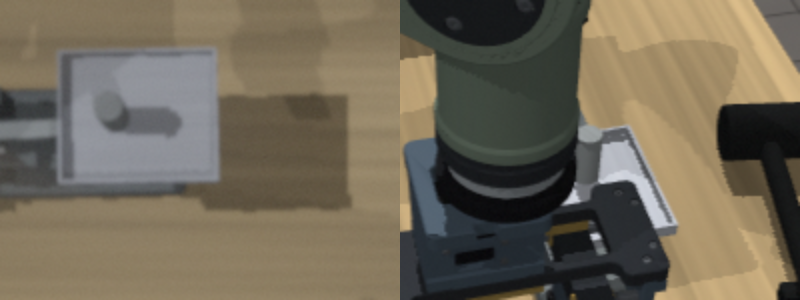

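tall_a stands upright in the pan, at top-crop (110,108). Now tall_b.

{"fn": "send_rows", "kwargs": {
  "motion": [
    {"tx":-0.066,"ty":-0.034,"tz":0.03,"rx":0,"ry":0,"rz":0,"gripper":-0.4},
    {"tx":-0.066,"ty":-0.034,"tz":0.06,"rx":0,"ry":0,"rz":0,"gripper":-0.4},
    {"tx":-0.066,"ty":-0.035,"tz":0.05,"rx":0,"ry":0,"rz":0,"gripper":-0.4},
    {"tx":0,"ty":0,"tz":0.02,"rx":0,"ry":0,"rz":0,"gripper":-0.4},
    {"tx":0,"ty":0,"tz":0,"rx":0,"ry":0,"rz":0,"gripper":-0.4}
  ]
}}

```text
time_s: 15.85
ee_pos: [425.1, -343.1, 104.9]
ee_rot: [-180.0, -0.1, 90.0]
force: [0.7, -0.0, 0.3]
gripper_width: 64.0
gripper_force: 0.0
```

Run:
```python
from h import *
s=env.state();print(s["ee_pos"])
f,K,R,t=grab("wrist")
print(proj(K,R,t,(424,-345,50)))
hsv=cv2.cvtColor(f,cv2.COLOR_RGB2HSV)
m=((hsv[...,1]<60)&(hsv[...,2]>60)).astype(np.uint8)
n,l,st,c=cv2.connectedComponentsWithStats(m)
for i in range(1,n):
    if st[i,4]>150: print(st[i],c[i].round(1),onplane(K,R,t,c[i],50).round(1),onplane(K,R,t,(c[i][0],st[i,1]),0).round(1))
```

```text
[ 425.07331738 -343.08024046  104.93726932]
[283.74601749 213.47818718]
[277  44  30  35 851] [291.3  61. ] [ 429.2 -231.6   50. ] [ 430.1 -213.2    0. ]
[403 168  37  31 871] [420.8 182.8] [ 531.2 -319.6   50. ] [ 550.1 -317.2    0. ]
[ 268  187   30   43 1021] [282.5 208.3] [ 423.  -340.7   50. ] [ 422.8 -335.3    0. ]
[ 150  303  269   25 5938] [283.8 314.8] [ 424.2 -439.3   50. ] [ 424.2 -459.4    0. ]
[  0 304  41  15 534] [ 19.7 311.3] [ 191.2 -436.1   50. ] [ 148.7 -461.     0. ]
[528 304  32  15 425] [543.9 311.4] [ 653.5 -435.5   50. ] [ 695.4 -460.2    0. ]
[  0 320  41   7 225] [ 20.5 322.6] [ 189.3 -447.7   50. ] [ 145.1 -480.4   -0. ]
[527 320  33   7 189] [543.2 322.6] [ 655.4 -447.    50. ] [ 698.9 -479.6    0. ]
```

{"fn": "send_rows", "kwargs": {
  "motion": [
    {"tx":-0.005,"ty":-0.004,"tz":0.04,"rx":0,"ry":0,"rz":0,"gripper":-0.4},
    {"tx":0,"ty":0,"tz":0.06,"rx":0,"ry":0,"rz":0,"gripper":-0.4},
    {"tx":0,"ty":0,"tz":0.06,"rx":0,"ry":0,"rz":0,"gripper":-0.4},
    {"tx":0,"ty":0,"tz":0.06,"rx":0,"ry":0,"rz":0,"gripper":-0.4},
    {"tx":0,"ty":0,"tz":0.03,"rx":0,"ry":0,"rz":0,"gripper":-0.4},
    {"tx":0,"ty":0,"tz":0,"rx":0,"ry":0,"rz":0,"gripper":1},
    {"tx":0,"ty":0,"tz":0,"rx":0,"ry":0,"rz":0,"gripper":1},
    {"tx":0,"ty":0,"tz":0,"rx":0,"ry":0,"rz":0,"gripper":1},
    {"tx":0,"ty":0,"tz":0,"rx":0,"ry":0,"rz":0,"gripper":1},
    {"tx":0,"ty":0,"tz":0,"rx":0,"ry":0,"rz":0,"gripper":1},
    {"tx":0,"ty":0,"tz":0,"rx":0,"ry":0,"rz":0,"gripper":1}
  ]
}}

```text
time_s: 17.27
ee_pos: [423.1, -346.7, -19.5]
ee_rot: [179.9, 0.0, 90.0]
force: [0.3, -0.1, 4.4]
gripper_width: 22.2
gripper_force: 30.0
```

{"fn": "send_rows", "kwargs": {
  "motion": [
    {"tx":0,"ty":0,"tz":-0.04,"rx":0,"ry":0,"rz":0,"gripper":1},
    {"tx":0,"ty":0,"tz":-0.08,"rx":0,"ry":0,"rz":0,"gripper":1},
    {"tx":0,"ty":0,"tz":-0.08,"rx":0,"ry":0,"rz":0,"gripper":1},
    {"tx":0,"ty":0,"tz":-0.08,"rx":0,"ry":0,"rz":0,"gripper":1},
    {"tx":0,"ty":0,"tz":-0.08,"rx":0,"ry":0,"rz":0,"gripper":1},
    {"tx":0.04,"ty":0.025,"tz":-0.03,"rx":0,"ry":0,"rz":0,"gripper":1},
    {"tx":0.08,"ty":0.05,"tz":0,"rx":0,"ry":0,"rz":0,"gripper":1},
    {"tx":0.08,"ty":0.05,"tz":0,"rx":0,"ry":0,"rz":0,"gripper":1},
    {"tx":0.08,"ty":0.05,"tz":0,"rx":0,"ry":0,"rz":0,"gripper":1},
    {"tx":0.08,"ty":0.05,"tz":0,"rx":0,"ry":0,"rz":0,"gripper":1},
    {"tx":0.08,"ty":0.05,"tz":0,"rx":0,"ry":0,"rz":0,"gripper":1},
    {"tx":0.08,"ty":0.05,"tz":0,"rx":0,"ry":0,"rz":0,"gripper":1}
  ]
}}

```text
time_s: 18.77
ee_pos: [584.8, -84.9, 174.1]
ee_rot: [-179.9, -0.0, 90.0]
force: [1.5, -0.8, -2.2]
gripper_width: 22.3
gripper_force: 30.0
```

{"fn": "send_rows", "kwargs": {
  "motion": [
    {"tx":0.05,"ty":0.03,"tz":0,"rx":0,"ry":0,"rz":0,"gripper":1},
    {"tx":0.03,"ty":0.017,"tz":0,"rx":0,"ry":0,"rz":0,"gripper":1},
    {"tx":0,"ty":0,"tz":0,"rx":0,"ry":0,"rz":0,"gripper":1}
  ]
}}

```text
time_s: 19.15
ee_pos: [608.1, -45.8, 174.3]
ee_rot: [-179.9, 0.0, 90.1]
force: [-0.4, -0.1, -1.6]
gripper_width: 22.2
gripper_force: 30.0
```

{"fn": "send_rows", "kwargs": {
  "motion": [
    {"tx":0,"ty":0,"tz":0.03,"rx":0,"ry":0,"rz":0,"gripper":1},
    {"tx":0,"ty":0,"tz":0.04,"rx":0,"ry":0,"rz":0,"gripper":1},
    {"tx":0,"ty":0,"tz":0.03,"rx":0,"ry":0,"rz":0,"gripper":1},
    {"tx":0,"ty":0,"tz":0.016,"rx":0,"ry":0,"rz":0,"gripper":1},
    {"tx":0,"ty":0,"tz":0.006,"rx":0,"ry":0,"rz":0,"gripper":1},
    {"tx":0,"ty":0,"tz":0,"rx":0,"ry":0,"rz":0,"gripper":1}
  ]
}}

```text
time_s: 19.9
ee_pos: [608.6, -46.4, 114.2]
ee_rot: [180.0, -0.0, 90.0]
force: [-0.3, -1.3, -1.2]
gripper_width: 22.4
gripper_force: 30.0
```

{"fn": "send_rows", "kwargs": {
  "motion": [
    {"tx":0,"ty":0,"tz":0.003,"rx":0,"ry":0,"rz":0,"gripper":1},
    {"tx":0,"ty":0,"tz":0,"rx":0,"ry":0,"rz":0,"gripper":1}
  ]
}}

```text
time_s: 20.15
ee_pos: [608.5, -46.2, 112.7]
ee_rot: [180.0, -0.0, 90.1]
force: [-1.0, -0.1, -1.1]
gripper_width: 22.2
gripper_force: 30.0
```

{"fn": "send_rows", "kwargs": {
  "motion": [
    {"tx":0,"ty":0,"tz":0.004,"rx":0,"ry":0,"rz":0,"gripper":1},
    {"tx":0,"ty":0,"tz":0,"rx":0,"ry":0,"rz":0,"gripper":1}
  ]
}}

```text
time_s: 20.4
ee_pos: [608.5, -46.2, 110.5]
ee_rot: [180.0, -0.0, 90.0]
force: [-0.6, 0.9, -0.2]
gripper_width: 22.2
gripper_force: 30.0
```

{"fn": "send_rows", "kwargs": {
  "motion": [
    {"tx":0,"ty":0,"tz":0.002,"rx":0,"ry":0,"rz":0,"gripper":1},
    {"tx":0,"ty":0,"tz":0,"rx":0,"ry":0,"rz":0,"gripper":0},
    {"tx":0,"ty":0,"tz":0,"rx":0,"ry":0,"rz":0,"gripper":0},
    {"tx":0,"ty":0,"tz":0,"rx":0,"ry":0,"rz":0,"gripper":0},
    {"tx":0,"ty":0,"tz":-0.03,"rx":0,"ry":0,"rz":0,"gripper":0},
    {"tx":0,"ty":0,"tz":-0.07,"rx":0,"ry":0,"rz":0,"gripper":0},
    {"tx":0,"ty":0,"tz":-0.06,"rx":0,"ry":0,"rz":0,"gripper":0},
    {"tx":-0.05,"ty":-0.03,"tz":0,"rx":0,"ry":0,"rz":0,"gripper":0},
    {"tx":-0.09,"ty":-0.05,"tz":0,"rx":0,"ry":0,"rz":0,"gripper":0},
    {"tx":-0.09,"ty":-0.05,"tz":0,"rx":0,"ry":0,"rz":0,"gripper":0},
    {"tx":-0.09,"ty":-0.09,"tz":0,"rx":0,"ry":0,"rz":0,"gripper":0},
    {"tx":-0.03,"ty":-0.09,"tz":0,"rx":0,"ry":0,"rz":0,"gripper":0}
  ]
}}

```text
time_s: 21.9
ee_pos: [453.4, -222.8, 190.5]
ee_rot: [179.9, 0.1, 89.9]
force: [-0.5, -0.1, 0.6]
gripper_width: 45.4
gripper_force: 0.0
```

{"fn": "send_rows", "kwargs": {
  "motion": [
    {"tx":0,"ty":0,"tz":0,"rx":0,"ry":0,"rz":0,"gripper":0},
    {"tx":0,"ty":0,"tz":0,"rx":0,"ry":0,"rz":0,"gripper":0},
    {"tx":0,"ty":0,"tz":0,"rx":0,"ry":0,"rz":0,"gripper":0},
    {"tx":0,"ty":0,"tz":0,"rx":0,"ry":0,"rz":0,"gripper":0},
    {"tx":0,"ty":0,"tz":0,"rx":0,"ry":0,"rz":0,"gripper":0},
    {"tx":0,"ty":0,"tz":0,"rx":0,"ry":0,"rz":0,"gripper":0},
    {"tx":0,"ty":0,"tz":0,"rx":0,"ry":0,"rz":0,"gripper":0},
    {"tx":0,"ty":0,"tz":0,"rx":0,"ry":0,"rz":0,"gripper":0},
    {"tx":0,"ty":0,"tz":0,"rx":0,"ry":0,"rz":0,"gripper":0},
    {"tx":0,"ty":0,"tz":0,"rx":0,"ry":0,"rz":0,"gripper":0},
    {"tx":0,"ty":0,"tz":0,"rx":0,"ry":0,"rz":0,"gripper":0},
    {"tx":0,"ty":0,"tz":0,"rx":0,"ry":0,"rz":0,"gripper":0}
  ]
}}

```text
time_s: 23.4
ee_pos: [454.3, -220.6, 189.4]
ee_rot: [180.0, -0.0, 90.0]
force: [-0.2, 0.0, -0.2]
gripper_width: 45.5
gripper_force: 0.0
```

{"fn": "send_rows", "kwargs": {
  "motion": [
    {"tx":0,"ty":0,"tz":0,"rx":0,"ry":0,"rz":0,"gripper":0},
    {"tx":0,"ty":0,"tz":0,"rx":0,"ry":0,"rz":0,"gripper":0},
    {"tx":0,"ty":0,"tz":0,"rx":0,"ry":0,"rz":0,"gripper":0},
    {"tx":0,"ty":0,"tz":0,"rx":0,"ry":0,"rz":0,"gripper":0},
    {"tx":0,"ty":0,"tz":0,"rx":0,"ry":0,"rz":0,"gripper":0},
    {"tx":0,"ty":0,"tz":0,"rx":0,"ry":0,"rz":0,"gripper":0},
    {"tx":0,"ty":0,"tz":0,"rx":0,"ry":0,"rz":0,"gripper":0},
    {"tx":0,"ty":0,"tz":0,"rx":0,"ry":0,"rz":0,"gripper":0},
    {"tx":0,"ty":0,"tz":0,"rx":0,"ry":0,"rz":0,"gripper":0},
    {"tx":0,"ty":0,"tz":0,"rx":0,"ry":0,"rz":0,"gripper":0},
    {"tx":0,"ty":0,"tz":0,"rx":0,"ry":0,"rz":0,"gripper":0},
    {"tx":0,"ty":0,"tz":0,"rx":0,"ry":0,"rz":0,"gripper":0}
  ]
}}

```text
time_s: 24.9
ee_pos: [454.3, -220.6, 189.4]
ee_rot: [180.0, -0.0, 90.0]
force: [-0.6, -0.3, 0.8]
gripper_width: 45.9
gripper_force: 0.0
```

Run:
```python
from h import *
f,K,R,t=grab("top"); fs,Ks,Rs,ts=grab("side")
cv2.imwrite("pics/m7.png",cv2.cvtColor(np.hstack([cv2.resize(f[90:240,10:280],(450,300))[:,:],cv2.resize(fs[30:210,220:400],(300,300))]),cv2.COLOR_RGB2BGR))
for z in(139,117):
  print(z,[proj(Ks,Rs,ts,p).round(1).tolist() for p in[(662,-82,z),(555.6,-83,z)]])
```

```text
139 [[356.5, 163.0], [296.0, 173.9]]
117 [[354.9, 171.7], [295.4, 182.7]]
```

View pics/m7.png

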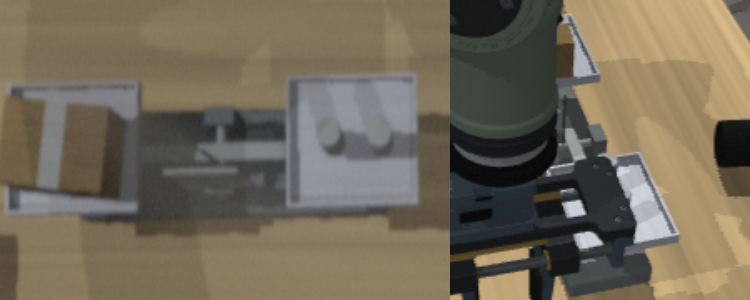

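Both pegs stand side by side in the pan. The pan corner is at side px (357,172), which matches the level height (predicted 171.7, against 163 at the start).

```bash
python3 -c "
from workcell import env
print(env.job_done())"
```

```text
the job is handed in; nothing more can be done
None
```

Both tall pegs stand upright side by side in the pan, released, with the beam level as far as the side camera shows; I handed the job in at about 25 s, but no verdict came back, and the first two grasps closed on nothing because the real fingertips sit about 35 mm behind the reported TCP.

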